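# Find the soft foot of the machine plate and press its shim flat

## Task

One corner of the loose machine plate rocks. Press down on the plate's corners with the fingertips until you find the one that sinks, then press the shim beside that corner (on its robot side) down flat, and leave the other three shims standing. Only touch and press: do not grip, lift or shift the plate, and leave the things around it where they are.

Things in the scene. Friction and masses are not known exactly. Their poses are not given: they have to be found in the camera images.
- plate: Loose H-shaped steel machine plate, 0.9 kg, 136 x 170 mm, 10 mm thick, on four support feet: a 72 mm wide middle with a 20 mm high round spigot, and four projecting corners (lugs). Origin: centre of the underside, 36 mm above the table; x along its 136 mm length, away from the robot, z up. Not to be gripped or lifted.
- corner_near_left (a point): Centre of the top of the plate's near left corner (lug, 36 mm along plate x, 49 mm along y), 46 mm above the table at rest; moves with the plate. One of the four corners, a different one each time, is soft: pressed here it starts to sink at about 3 N, has gone its full 5 mm at about 4 to 5 N, and springs back when let go. The other three do not sink.
- corner_near_right (a point): Centre of the top of the plate's near right corner (lug, 36 mm along plate x, 49 mm along y), 46 mm above the table at rest; moves with the plate. One of the four corners, a different one each time, is soft: pressed here it starts to sink at about 3 N, has gone its full 5 mm at about 4 to 5 N, and springs back when let go. The other three do not sink.
- corner_far_left (a point): Centre of the top of the plate's far left corner (lug, 36 mm along plate x, 49 mm along y), 46 mm above the table at rest; moves with the plate. One of the four corners, a different one each time, is soft: pressed here it starts to sink at about 3 N, has gone its full 5 mm at about 4 to 5 N, and springs back when let go. The other three do not sink.
- corner_far_right (a point): Centre of the top of the plate's far right corner (lug, 36 mm along plate x, 49 mm along y), 46 mm above the table at rest; moves with the plate. One of the four corners, a different one each time, is soft: pressed here it starts to sink at about 3 N, has gone its full 5 mm at about 4 to 5 N, and springs back when let go. The other three do not sink.
- shim_near_left (a point): Top centre of the square steel shim (28 x 28 mm) of the near left corner as it stands proud, 40 mm above the table; 45 mm from that corner's centre towards the robot (plate -x), 29 mm out from the plate's middle. It moves stiffly (9 N), stays where it is left, and is flat on its stop 8 mm lower. This point itself stays in place. Axes as the plate's.
- shim_near_right (a point): Top centre of the square steel shim (28 x 28 mm) of the near right corner as it stands proud, 40 mm above the table; 45 mm from that corner's centre towards the robot (plate -x), 29 mm out from the plate's middle. It moves stiffly (9 N), stays where it is left, and is flat on its stop 8 mm lower. This point itself stays in place. Axes as the plate's.
- shim_far_left (a point): Top centre of the square steel shim (28 x 28 mm) of the far left corner as it stands proud, 40 mm above the table; 45 mm from that corner's centre towards the robot (plate -x), 29 mm out from the plate's middle. It moves stiffly (9 N), stays where it is left, and is flat on its stop 8 mm lower. This point itself stays in place. Axes as the plate's.
- shim_far_right (a point): Top centre of the square steel shim (28 x 28 mm) of the far right corner as it stands proud, 40 mm above the table; 45 mm from that corner's centre towards the robot (plate -x), 29 mm out from the plate's middle. It moves stiffly (9 N), stays where it is left, and is flat on its stop 8 mm lower. This point itself stays in place. Axes as the plate's.
- shim_1 (a joint): How far one of the four shims has been pressed down, m: 0 standing proud, 0.008 flat on its stop. The numbers 1 to 4 do not follow the places: which place a number belongs to is different each time.
- shim_2 (a joint): How far one of the four shims has been pressed down, m: 0 standing proud, 0.008 flat on its stop. The numbers 1 to 4 do not follow the places: which place a number belongs to is different each time.
- shim_3 (a joint): How far one of the four shims has been pressed down, m: 0 standing proud, 0.008 flat on its stop. The numbers 1 to 4 do not follow the places: which place a number belongs to is different each time.
- shim_4 (a joint): How far one of the four shims has been pressed down, m: 0 standing proud, 0.008 flat on its stop. The numbers 1 to 4 do not follow the places: which place a number belongs to is different each time.
- jar: White jar with a red cap standing upright, 72 mm across, 121 mm high; a bystander between the robot and the plate. Origin: centre of the underside.
- date_stamp: Hand stamp standing upright, 34 x 32 x 87 mm; a bystander between the robot and the plate. Origin: centre of the underside.
- marker: White felt marker with a dark cap lying on the table, 14 x 131 x 16 mm; a bystander between the robot and the plate. Origin: centre of the underside.

How it is judged:
On the way, in this order (a step that is already met when the one before it is completed fails the run):
1. the rocking corner is pressed down and the plate tilts (angle between plate's own z axis and vertical above 0.025 rad), for 0.05 s.
2. the shim of that corner is pressed flat (value of joint shim_3 above 0.0065 m), for 0.1 s.
At the end, for the whole second after the job is handed in: The shim of the rocking corner is down by at least 6.5 of its 8 mm, the other three are down by less than 2 mm, and the plate lies level (within 0.015 rad) and at rest on its feet, within 15 mm of where it was (value of joint shim_3 above 0.0065 m and value of joint each of shim_1, shim_2, shim_4 below 0.002 m and angle between plate's own z axis and vertical below 0.015 rad and distance of plate from where it was at the start of the episode below 0.015 m and linear speed of plate below 0.01 m/s); the robot touches nothing.
It fails at once if a shim of a corner that does not rock is pressed down by more than 3 mm (value of joint any of shim_1, shim_2, shim_4 above 0.003 m).
It fails at once if the plate is lifted (its centre by more than 10 mm) (height (world z) of plate above 0.046 m).
It fails at once if the plate is shifted by more than 20 mm (distance of plate from where it was at the start of the episode above 0.02 m).
It fails at once if one of the things standing around is moved by more than 20 mm (distance of any of jar, date_stamp, marker from where it was at the start of the episode above 0.02 m).
It also fails if it takes over 56 s, if anything falls off the work surface, if the arm or the gripper's body presses on something with over 40 N, if the wrist force passes 120 N, or if a joint passes its speed limit or range.

## Robot

A 7-joint arm with a two-finger parallel gripper is mounted at the origin on the work surface; the furniture and walls round the work are solid. World frame = base frame: x ahead of the robot, y to its left, z up, the work surface at z = 0. Lengths are in m, angles in rad, forces in N, time in s.
With the tool pointing down it reaches from about 0.35 to 0.9 m from the base axis. Payload 19.9 kg.
Tool frame: the origin (TCP) lies midway between the tips of the shut fingers; the grasp point (between the pads) lies r.tcp_to_grasp behind it (r.tcp_to_grasp is the distance from the TCP to the grasp point, in m); y points along the fingers, z is the direction in which the jaws open and shut, and the axes are right-handed (so a half turn about y gives the same grasp; the last joint's range is limited). The gripper opens to 85 mm and grips with 20 to 120 N. Pads are 22 mm wide; open, the fingers measure 114 mm over their backs; the gripper's body (76 mm by 85 mm) begins 54 mm behind the grasp point. The pads swing forward as they close: fully open they stand 13 mm farther back than shut.
Start: joints at [1.228, 0.417, -0.01, 1.614, 0.005, 1.111, -0.053], TCP at [0.186, -0.597, 0.231] pointing down, gripper open.
Joint ranges: [-2.81, 2.81], [-0.39, 2.02], [-1.27, 1.25], [0.06, 2.57], [-1.19, 4.33], [0.19, 2], [-2.82, 2.82]. Speed limits (rad/s): [1.89, 1.89, 2.39, 2.39, 3.01, 3.01, 3.01].

## Interface

Orientations are given as [roll, pitch, yaw] about the fixed x, y, z axes, in that order (R = Rz(yaw) Ry(pitch) Rx(roll)).
In Python, from bench import status, vision, r gives the robot as it stands.
- The arm moves only by the tool carry_out, never from a script. Its argument "moves" is a list of rows, each an object of numbers: "claw": the gripper's target within -1 to 1 (shut at 1, half-way at 0, fully open at -1); "dx", "dy", "dz": the shift along the world's x, y, z in mm; "spin": the turn about the world's z in degrees. In form: [{"claw": .., "dx": .., "dy": .., "dz": .., "spin": ..}, ...]. A call has 1 to 20 rows; each row is the pose to reach, as a shift and turn from the pose commanded when the call began; what a row does not reach only later rows make up. A row lasts 1/8 s, in which the tool goes at most 62.5 mm and 10.7 degrees, less where a joint would pass 70% of its speed; a pose out of reach is approached as far as the arm can. A call with a gripper value outside its range is refused whole. The fingers move at their own pace and stop on an object; the grip force is fixed at half the most. Time passes only in rows, so rows that repeat a pose let the fingers close. It gives the time, the measured TCP pose, the force and the opening at its end, in the units of the state.
- status.state(): the state, without advancing time (a new reading comes with each control period).
- vision.read_camera(name): name is "side" or "top"; returns a dict with "color" (384x512x3 uint8, red, green, blue), "camera_matrix" (3x3 intrinsics, pixels), "xyz" and "attitude" of the camera in the world. Camera axes: x right, y down, z forward; pixel columns grow to the right and rows downward; lengths in m; the calibration is good to about 2 mm. A picture is of the moment at which its call begins. There is no depth.
- r.finish_job(): hands the job in, once; it reports no verdict.
Trained networks look in the newest picture that a camera, given by its name, has taken for a name from the list of things; names that differ only in an ending like _2 or _b are one class to them, and where a whole thing is asked for, a point or a joint stands for the part that bears it (a point fixed in the world has none). Each returns a list of dicts, best first, with "score" (0 to 1); they miss things now and then, are a little off and sometimes report something else, mostly with a low value. They report only what shows in the picture. A call takes as long as a camera call.
- vision.silhouettes(thing, camera): "pixels" (384x512 bool, what is visible of it).
- vision.pinpoint(thing, camera): "at" ([x, y, z] in m, in the coordinates of the camera as it stood for that picture, good to about 4 mm: a listed point, or the origin of a listed thing).
The state is a dict: "clock": time; "qpos": joint angles; "joint_vel": joint speeds; "tau": joint torques, N m; "position": TCP position; "orientation": TCP orientation; "ft_force": force on the tool from outside, world axes, zero at the start; "torque": the same for the moment, N m; "grip_width": finger opening in m.
Only numpy, scipy, OpenCV 4.12 (cv2) and the standard library are available. Lean on these libraries where they do the work, as an engineer would, in place of code of your own. Each camera call takes 0.05 s, during which the arm holds its last target.

## Working session

There is one attempt and no reset: what is moved stays moved. The work goes in short steps, Python scripts to look and compute and a tool call to move; the robot and the scene stay as the last step left them, time stands still between calls to the robot, and variables do not carry over. Pictures are saved under pics/ and viewed, and the job is handed in when it is done.

Besides the shell and the picture viewer there is one more tool, called after "Request:" in YAML: its name, and indented under it one key for each argument. carry_out: Moves the arm, as the interface text tells. Its arguments: {"type":"object","properties":{"moves":{"type":"array","items":{"type":"object","properties":{"claw":{"type":"number"},"dx":{"type":"number"},"dy":{"type":"number"},"dz":{"type":"number"},"spin":{"type":"number"}}}}},"required":["moves"]}

```bash
mkdir -p pics
cat > h.py <<'E'
from bench import status, vision, r
import numpy as np, cv2
from scipy.spatial.transform import Rotation as R
def pose(c):
    a=np.array(c["attitude"]);
    Rm=a if a.shape==(3,3) else R.from_euler('xyz',a).as_matrix()
    return Rm,np.array(c["xyz"])
def save(c,n): cv2.imwrite(f"pics/{n}.png",cv2.cvtColor(c["color"],cv2.COLOR_RGB2BGR))
def proj(c,p):
    Rm,t=pose(c); q=Rm.T@(np.array(p)-t); u=c["camera_matrix"]@q; return u[:2]/u[2]
E
python3 - <<'E'
from h import *
s=status.state(); print({k:np.round(v,3).tolist() for k,v in s.items()}, r.tcp_to_grasp)
for n in("top","side"):
    c=vision.read_camera(n); save(c,n+"0"); Rm,t=pose(c); print(n,c["attitude"],t)
    for o in "plate corner_near_left corner_near_right corner_far_left corner_far_right shim_near_left shim_near_right shim_far_left shim_far_right jar date_stamp marker".split():
        l=vision.pinpoint(o,n)
        print(o,[(round(d["score"],2),np.round(Rm@np.array(d["at"])+t,3).tolist()) for d in l[:2]])
E
```

```text
{'clock': 0.0, 'qpos': [1.227, 0.418, -0.01, 1.614, 0.005, 1.111, -0.053], 'joint_vel': [0.001, -0.0, 0.0, 0.001, -0.0, -0.002, -0.0], 'tau': [-0.001, -86.444, 0.679, -43.489, 0.019, 0.008, 0.0], 'position': [0.186, -0.596, 0.231], 'orientation': [-1.572, -0.0, -2.84], 'ft_force': [0.692, 0.091, 0.019], 'torque': [0.033, -0.002, -0.015], 'grip_width': 0.085} 0.0187
top [-2.92845101e+00  1.05910398e-03 -1.66368550e+00] [ 0.33086524 -0.11336719  0.88126946]
plate [(0.77, [0.587, -0.219, 0.037])]
corner_near_left [(0.91, [0.583, -0.134, 0.049])]
corner_near_right [(0.78, [0.509, -0.236, 0.047])]
corner_far_left [(0.97, [0.667, -0.193, 0.049]), (0.46, [0.595, -0.297, 0.046])]
corner_far_right [(0.59, [0.597, -0.3, 0.045]), (0.56, [0.665, -0.19, 0.048])]
shim_near_left [(0.94, [0.529, -0.112, 0.041])]
shim_near_right [(0.78, [0.474, -0.231, 0.043])]
shim_far_left [(0.94, [0.62, -0.158, 0.04])]
shim_far_right [(0.74, [0.561, -0.279, 0.04])]
jar [(0.6, [0.379, 0.057, 0.002])]
date_stamp [(0.58, [0.372, -0.023, -0.0])]
marker [(0.48, [0.529, -0.112, 0.042])]
side [-2.0032276   0.00728633  0.05211172] [ 0.53008775 -1.04510956  0.50389053]
plate [(0.93, [0.589, -0.212, 0.037])]
corner_near_left [(0.83, [0.587, -0.137, 0.047]), (0.59, [0.511, -0.241, 0.046])]
corner_near_right [(0.96, [0.51, -0.239, 0.046])]
corner_far_left [(0.88, [0.665, -0.193, 0.046])]
corner_far_right [(0.79, [0.588, -0.297, 0.048])]
shim_near_left [(0.34, [0.51, -0.239, 0.047])]
shim_near_right [(0.67, [0.665, -0.192, 0.049])]
shim_far_left []
shim_far_right [(0.84, [0.561, -0.274, 0.04]), (0.63, [0.59, -0.3, 0.044])]
jar [(0.73, [0.379, 0.055, 0.002])]
date_stamp [(0.81, [0.369, -0.023, 0.001])]
marker [(0.59, [0.339, -0.198, -0.0]), (0.25, [0.586, -0.137, 0.049])]
```

```bash
cat > p.py <<'E'
from h import *
from scipy.optimize import least_squares
L=dict(nl=[-50,60.5],nr=[-50,-60.5],fl=[50,60.5],fr=[50,-60.5],snl=[-95,89.5],snr=[-95,-89.5],sfl=[5,89.5],sfr=[5,-89.5],p=[0,0])
M=[('nl',.583,-.134),('nl',.587,-.137),('nr',.509,-.236),('nr',.51,-.239),('fl',.667,-.193),('fl',.665,-.193),('fr',.597,-.3),('fr',.588,-.297),
('snl',.529,-.112),('snr',.474,-.231),('sfl',.62,-.158),('sfr',.561,-.279),('sfr',.561,-.274),('p',.587,-.219),('p',.589,-.212)]
def T(x,k):
    c,s=np.cos(x[2]),np.sin(x[2]); a,b=np.array(L[k])/1000; return np.array([x[0]+c*a-s*b,x[1]+s*a+c*b])
f=lambda x:np.concatenate([T(x,k)-[a,b] for k,a,b in M])
E
python3 - <<'E'
from p import *
o=least_squares(f,[.587,-.215,-.6],loss='soft_l1',f_scale=.005); x=o.x; print(x,np.degrees(x[2])); 
for (k,a,b),e in zip(M,f(x).reshape(-1,2)): print(k,np.round(e*1000,1))
for n in ("top","side"):
    c=vision.read_camera(n); im=cv2.cvtColor(c["color"],cv2.COLOR_RGB2BGR)
    for k in L:
        z=.046 if len(k)==2 else .04
        u=proj(c,[*T(x,k),z]); cv2.circle(im,tuple(int(round(v)) for v in u),2,(0,0,255),-1); cv2.putText(im,k,(int(u[0])+3,int(u[1])),0,.35,(255,0,255),1)
    cv2.imwrite(f"pics/{n}1.png",im)
for k in L: print(k,np.round(T(x,k),4))
E
```

```text
[ 0.58908298 -0.21538464 -0.59812094] -34.26980544834785
nl [-1.2 -3.2]
nl [-5.2 -0.2]
nr [ 4.7 -1.2]
nr [3.7 1.8]
fl [-2.5 -0.5]
fl [-0.5 -0.5]
fr [-0.7  6.5]
fr [8.3 3.5]
snl [32.  24.1]
snr [-13.8  -4.9]
sfl [23.6 13.8]
sfr [-18.2 -13.2]
sfr [-18.2 -18.2]
p [2.1 3.6]
p [ 0.1 -3.4]
nl [ 0.5818 -0.1372]
nr [ 0.5137 -0.2372]
fl [ 0.6645 -0.1935]
fr [ 0.5963 -0.2935]
snl [ 0.561  -0.0879]
snr [ 0.4602 -0.2359]
sfl [ 0.6436 -0.1442]
sfr [ 0.5428 -0.2922]
p [ 0.5891 -0.2154]
```

```bash
python3 -c "
import cv2,numpy as np
cv2.imwrite('pics/both.png',np.vstack([cv2.imread('pics/top1.png')])) "
```

```text
(no output)
```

View pics/top1.png

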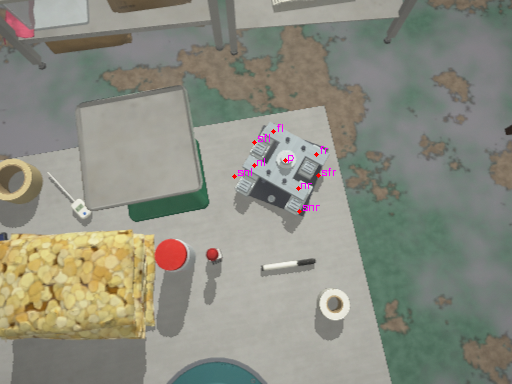

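View pics/side1.png

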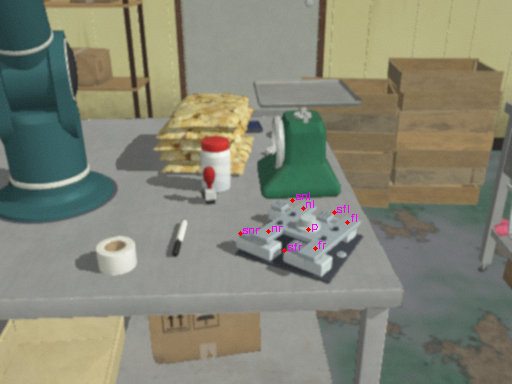

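```bash
python3 -c "
import cv2,numpy as np
a=cv2.resize(cv2.imread('pics/top0.png')[110:225,225:340],None,fx=5,fy=5,interpolation=cv2.INTER_CUBIC)
cv2.imwrite('pics/tz.png',a)
a=cv2.resize(cv2.imread('pics/side0.png')[190:290,225:370],None,fx=5,fy=5,interpolation=cv2.INTER_CUBIC)
cv2.imwrite('pics/sz.png',a)"
```

```text
(no output)
```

View pics/tz.png

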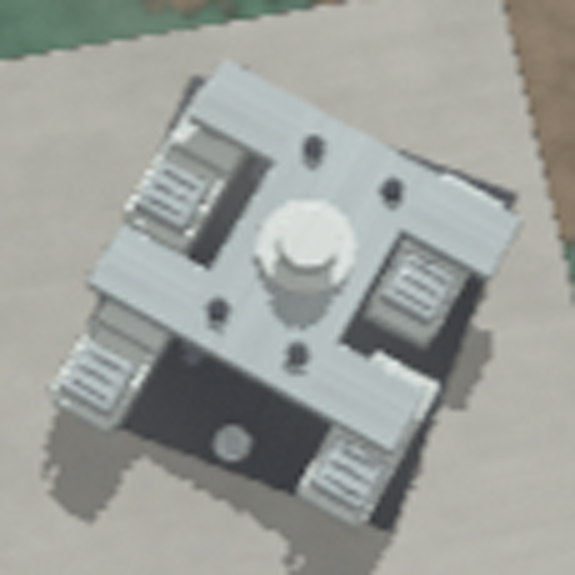

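View pics/sz.png

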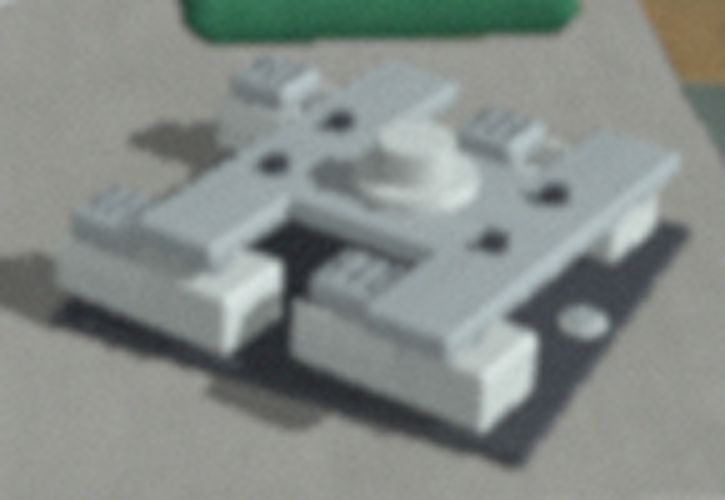

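```bash
sed -i 's/89\.5/65/g' p.py
cat >> p.py <<'E'
def show(x,tag):
  for n in ("top","side"):
    c=vision.read_camera(n); im=cv2.cvtColor(c["color"],cv2.COLOR_RGB2BGR)
    cr=(225,110,115,115) if n=="top" else (225,190,145,100)
    S=5; im=cv2.resize(im[cr[1]:cr[1]+cr[3],cr[0]:cr[0]+cr[2]],None,fx=S,fy=S,interpolation=cv2.INTER_CUBIC)
    pt=lambda p:tuple(int(round(v)) for v in ((proj(c,p)-cr[:2]+.5)*S))
    for k in L:
        z=.046 if len(k)<3 else .04
        cv2.circle(im,pt([*T(x,k),z]),4,(0,0,255),-1)
    o=[(-68,-85),(-68,85),(-32,85),(-32,36),(32,36),(32,85),(68,85),(68,-85),(32,-85),(32,-36),(-32,-36),(-32,-85)]
    P=[]
    for a in o: L['t']=a; P.append(pt([*T(x,'t'),.046]))
    del L['t']
    cv2.polylines(im,[np.array(P)],True,(255,0,255),1)
    cv2.imwrite(f"pics/{n}{tag}.png",im)
E
python3 - <<'E'
from p import *
o=least_squares(f,[.587,-.215,-.6],loss='soft_l1',f_scale=.005); x=o.x; print(x,np.degrees(x[2])); 
for (k,a,b),e in zip(M,f(x).reshape(-1,2)): print(k,np.round(e*1000,1))
for k in L: print(k,np.round(T(x,k),4))
show(x,"2")
E
```

```text
[ 0.58800886 -0.21669159 -0.56615052] -32.43803533786766
nl [-4.7 -4.8]
nl [-8.7 -1.8]
nr [ 4.4 -4.9]
nr [ 3.4 -1.9]
fl [-4.3  0.5]
fl [-2.3  0.5]
fr [0.8 5.4]
fr [9.8 2.4]
snl [13.7  1.1]
snr [-1.  10.4]
sfl [ 7.1 -6.5]
sfr [-3.6  4.8]
sfr [-3.6 -0.2]
p [1.  2.3]
p [-1.  -4.7]
nl [ 0.5783 -0.1388]
nr [ 0.5134 -0.2409]
fl [ 0.6627 -0.1925]
fr [ 0.5978 -0.2946]
snl [ 0.5427 -0.1109]
snr [ 0.473  -0.2206]
sfl [ 0.6271 -0.1645]
sfr [ 0.5574 -0.2742]
p [ 0.588  -0.2167]
```

View pics/top2.png

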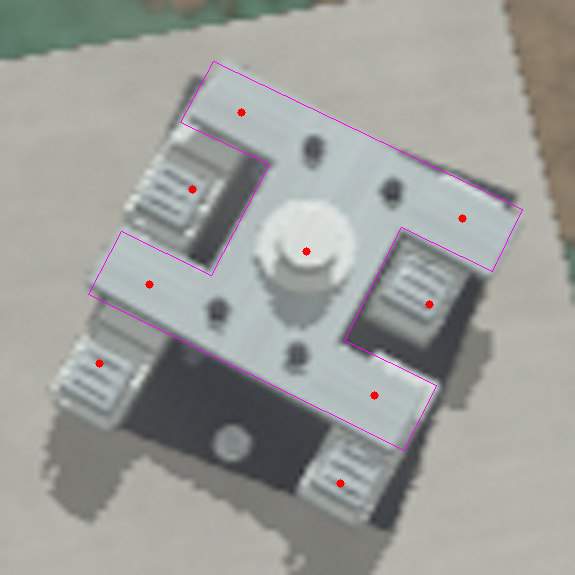

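View pics/side2.png

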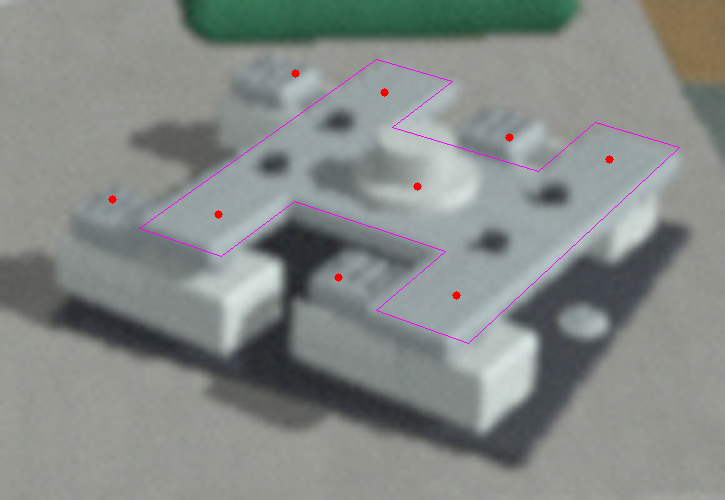

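```bash
cat > q.py <<'E'
from p import *
def ray(c,uv,z):
    Rm,t=pose(c); d=Rm@np.linalg.solve(c["camera_matrix"],[*uv,1]); return t+d*(z-t[2])/d[2]
E
python3 - <<'E'
from q import *
ct=vision.read_camera("top"); cs=vision.read_camera("side")
tp=dict(snl=(100,375),snr=(350,472),sfl=(172,192),sfr=(418,287)); sp=dict(snl=(272,72),snr=(108,203),sfl=(503,128),sfr=(357,275))
S=[];
for k in tp:
    a=ray(ct,np.array(tp[k])/5-.5+[225,110],.04); b=ray(cs,np.array(sp[k])/5-.5+[225,190],.04)
    print(k,a[:2].round(4),b[:2].round(4)); S+=[(k,*a[:2]),(k,*b[:2])]
tc=dict(c1=(232,62),c2=(520,215),c3=(395,452),c4=(90,285)); 
for k in tc: print(k,ray(ct,np.array(tc[k])/5-.5+[225,110],.046)[:2].round(4))
sc=dict(fl=(680,152),fr=(445,345),nr_o=(212,262),nr_i=(143,228),nl_f=(460,85),nl_n=(392,62))
for k in sc: print(k,ray(cs,np.array(sc[k])/5-.5+[225,190],.046)[:2].round(4))
import p
A=[m for m in M if m[0][0]=='s']+S; B=[m for m in M if m[0][0]!='s']
for W in (A,B,[m for m in A if m in M]):
    p.M=W; o=least_squares(f,[.587,-.215,-.5],loss='soft_l1',f_scale=.005); x=o.x; print(x.round(4),np.degrees(x[2]),(f(x).reshape(-1,2)*1000).round(1).tolist())
    for k in L: print(k,T(x,k).round(4))
E
```

```text
snl [ 0.5368 -0.1109] [ 0.533  -0.1099]
snr [ 0.478 -0.226] [ 0.4716 -0.2236]
sfl [ 0.6265 -0.1547] [ 0.6253 -0.1567]
sfr [ 0.5665 -0.27  ] [ 0.5641 -0.2724]
c1 [ 0.6897 -0.1909]
c2 [ 0.5966 -0.3233]
c3 [ 0.4846 -0.2477]
c4 [ 0.5807 -0.1101]
fl [ 0.6906 -0.1856]
fr [ 0.592  -0.3267]
nr_o [ 0.5122 -0.2755]
nr_i [ 0.4863 -0.2523]
nl_f [ 0.6095 -0.1311]
nl_n [ 0.5827 -0.1108]
[ 0.5886 -0.2125 -0.475 ] -27.21314437352578 [[4.9, 0.7], [0.4, 4.1], [2.8, 1.0], [2.4, 6.4], [2.4, 1.4], [-2.9, -0.3], [0.9, -1.3], [-3.6, -0.9], [2.9, -3.3], [-3.7, -2.3], [-2.5, -0.3], [-3.1, -2.6], [-0.7, -0.2]]
nl [ 0.5718 -0.1358]
nr [ 0.5165 -0.2435]
fl [ 0.6608 -0.1816]
fr [ 0.6054 -0.2892]
snl [ 0.5339 -0.1113]
snr [ 0.4744 -0.2269]
sfl [ 0.6228 -0.157 ]
sfr [ 0.5634 -0.2726]
p [ 0.5886 -0.2125]
[ 0.5883 -0.2159 -0.6211] -35.58602783179444 [[-0.2, -3.6], [-4.2, -0.6], [3.4, 0.0], [2.4, 3.0], [-2.8, -2.8], [-0.8, -2.8], [-3.2, 5.8], [5.8, 2.8], [1.3, 3.1], [-0.7, -3.9]]
nl [ 0.5828 -0.1376]
nr [ 0.5124 -0.236 ]
fl [ 0.6642 -0.1958]
fr [ 0.5938 -0.2942]
snl [ 0.5489 -0.1077]
snr [ 0.4732 -0.2135]
sfl [ 0.6302 -0.1659]
sfr [ 0.5545 -0.2717]
p [ 0.5883 -0.2159]
[ 0.5861 -0.2146 -0.4602] -26.366037365840103 [[0.9, -2.1], [-1.9, 0.4], [-0.5, -0.5], [0.7, 4.0], [0.7, -1.0]]
nl [ 0.5682 -0.1381]
nr [ 0.5144 -0.2466]
fl [ 0.6578 -0.1826]
fr [ 0.604 -0.291]
snl [ 0.5299 -0.1141]
snr [ 0.4721 -0.2306]
sfl [ 0.6195 -0.1585]
sfr [ 0.5617 -0.275 ]
p [ 0.5861 -0.2146]
```

Request:
carry_out:
  moves:
    - {"claw": 1,"dx": 60,"dy": 45,"dz": 0,"spin": -8}
    - {"claw": 1,"dx": 110,"dy": 80,"dz": 0,"spin": -16}
    - {"claw": 1,"dx": 160,"dy": 118,"dz": 0,"spin": -24}
    - {"claw": 1,"dx": 210,"dy": 155,"dz": -20,"spin": -32}
    - {"claw": 1,"dx": 260,"dy": 190,"dz": -40,"spin": -40}
    - {"claw": 1,"dx": 310,"dy": 228,"dz": -60,"spin": -47}
    - {"claw": 1,"dx": 360,"dy": 265,"dz": -90,"spin": -47}
    - {"claw": 1,"dx": 408,"dy": 300,"dz": -120,"spin": -47}
    - {"claw": 1,"dx": 408,"dy": 300,"dz": -140,"spin": -47}
    - {"claw": 1,"dx": 408,"dy": 300,"dz": -150,"spin": -47}
    - {"claw": 1,"dx": 408,"dy": 300,"dz": -150,"spin": -47}
    - {"claw": 1,"dx": 408,"dy": 300,"dz": -150,"spin": -47}

```text
clock: 3.1
position: [0.5935, -0.2982, 0.0826]
orientation: [-1.57, 0.002, 2.621]
ft_force: [0.1, 0.9, 0.0]
grip_width: 0.0002
```

Run:
```python
from q import *
x=np.array([.5883,-.2159,-.6])
show(x,"3")
s=status.state(); print(s["position"],s["ft_force"])
```

```text
[ 0.59367973 -0.29782105  0.08252541] [ 0.82107075 -0.18844411  0.47529869]
```

View pics/side3.png

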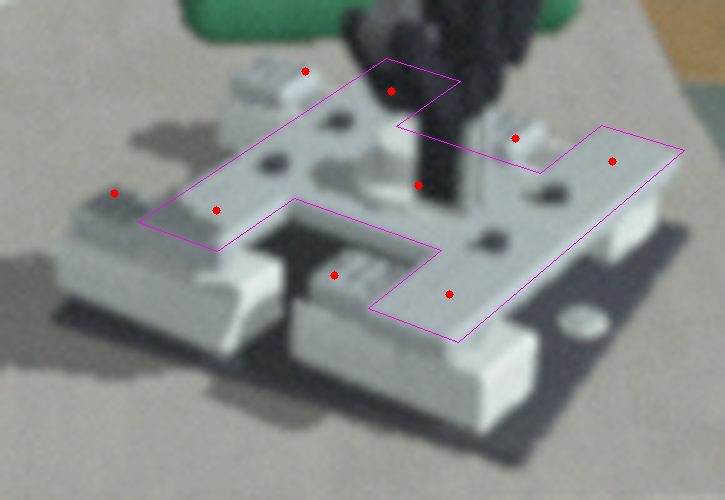

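View pics/top3.png

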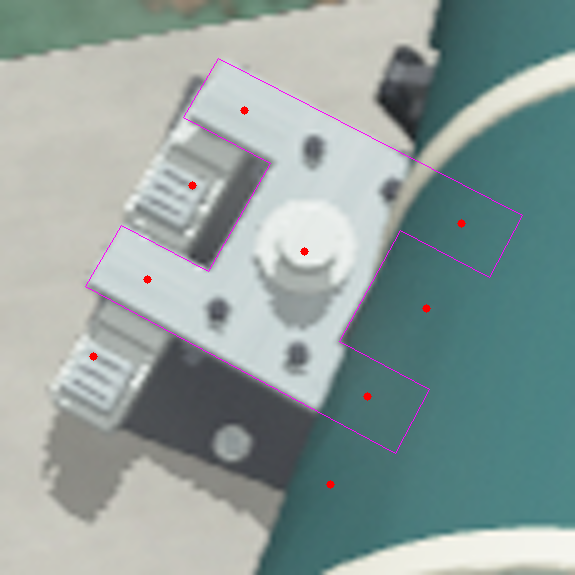

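Request:
carry_out:
  moves:
    - {"claw": 1,"dx": 1,"dy": 2,"dz": -15}
    - {"claw": 1,"dx": 1,"dy": 2,"dz": -28}
    - {"claw": 1,"dx": 1,"dy": 2,"dz": -32}
    - {"claw": 1,"dx": 1,"dy": 2,"dz": -34}
    - {"claw": 1,"dx": 1,"dy": 2,"dz": -36}
    - {"claw": 1,"dx": 1,"dy": 2,"dz": -37}
    - {"claw": 1,"dx": 1,"dy": 2,"dz": -37}
    - {"claw": 1,"dx": 1,"dy": 2,"dz": -37}

```text
invalid input
```

Request:
carry_out:
  moves:
    - {"claw": 1,"dx": 1,"dy": 2,"dz": -15,"spin": 0}
    - {"claw": 1,"dx": 1,"dy": 2,"dz": -28,"spin": 0}
    - {"claw": 1,"dx": 1,"dy": 2,"dz": -32,"spin": 0}
    - {"claw": 1,"dx": 1,"dy": 2,"dz": -34,"spin": 0}
    - {"claw": 1,"dx": 1,"dy": 2,"dz": -36,"spin": 0}
    - {"claw": 1,"dx": 1,"dy": 2,"dz": -37,"spin": 0}
    - {"claw": 1,"dx": 1,"dy": 2,"dz": -37,"spin": 0}
    - {"claw": 1,"dx": 1,"dy": 2,"dz": -37,"spin": 0}

```text
clock: 4.2
position: [0.595, -0.2949, 0.0446]
orientation: [-1.571, 0.001, 2.623]
ft_force: [-0.3, -1.7, 4.9]
grip_width: 0.0
```

Request:
carry_out:
  moves:
    - {"claw": 1,"dx": 0,"dy": 0,"dz": -1,"spin": 0}
    - {"claw": 1,"dx": 0,"dy": 0,"dz": -2,"spin": 0}
    - {"claw": 1,"dx": 0,"dy": 0,"dz": -2,"spin": 0}
    - {"claw": 1,"dx": 0,"dy": 0,"dz": -2,"spin": 0}

```text
clock: 4.7
position: [0.5951, -0.2951, 0.0425]
orientation: [-1.571, 0.001, 2.623]
ft_force: [0.7, -1.4, 6.1]
grip_width: -0.0
```

Run:
```python
from q import *
show(np.array([.5883,-.2159,-.6]),"4")
s=status.state(); print(s["position"],s["ft_force"],s["torque"])
```

```text
[ 0.59509081 -0.29507939  0.0425586 ] [-0.72547441 -3.10195589  5.4567082 ] [-0.48233078  0.01193358 -0.02881382]
```

View pics/side4.png

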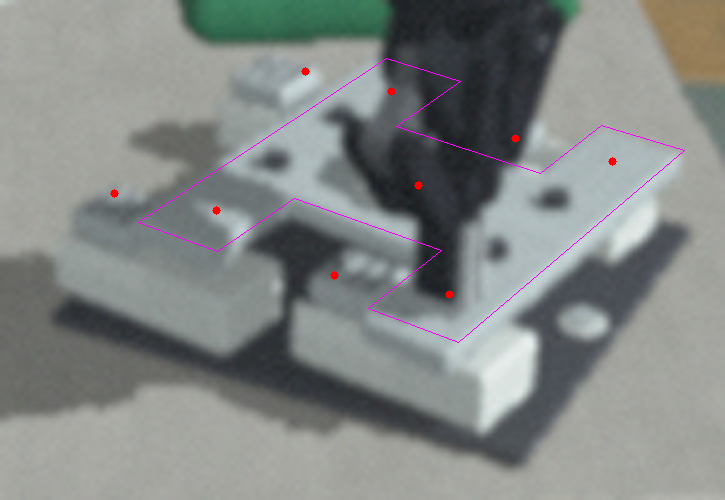

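Request:
carry_out:
  moves:
    - {"claw": 1,"dx": 0,"dy": 0,"dz": -1,"spin": 0}
    - {"claw": 1,"dx": 0,"dy": 0,"dz": -2,"spin": 0}
    - {"claw": 1,"dx": 0,"dy": 0,"dz": -2,"spin": 0}

```text
clock: 5.18
position: [0.5952, -0.2953, 0.0416]
orientation: [-1.571, 0.001, 2.623]
ft_force: [-5.3, 0.1, 20.1]
grip_width: 0.0003
```

Request:
carry_out:
  moves:
    - {"claw": 1,"dx": 0,"dy": 0,"dz": -1,"spin": 0}
    - {"claw": 1,"dx": 0,"dy": 0,"dz": -2,"spin": 0}
    - {"claw": 1,"dx": 0,"dy": 0,"dz": -2,"spin": 0}

```text
clock: 5.55
position: [0.5954, -0.2954, 0.0412]
orientation: [-1.571, 0.002, 2.623]
ft_force: [-15.3, 4.8, 45.1]
grip_width: 0.0001
```

Run:
```python
from q import *
show(np.array([.5883,-.2159,-.6]),"5")
s=status.state(); print(s["position"],s["ft_force"],s["torque"])
```

```text
[ 0.59540286 -0.29537825  0.04120835] [-14.97489313   4.49383426  43.83283491] [1.22729446 3.38411811 0.07194953]
```

View pics/side5.png

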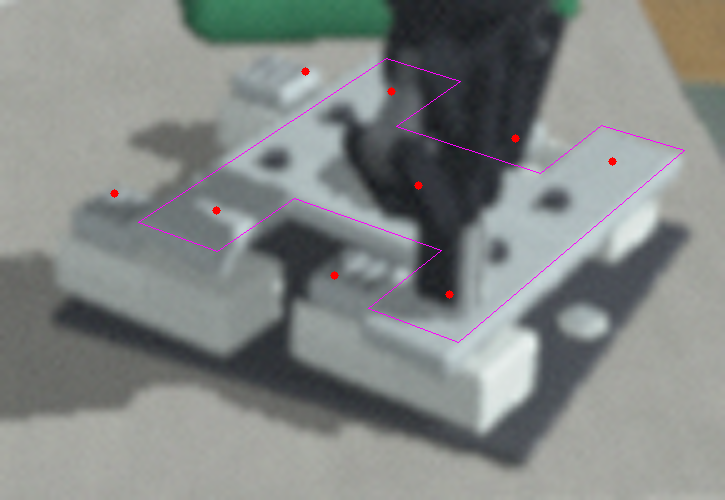

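Request:
carry_out:
  moves:
    - {"claw": 1,"dx": 0,"dy": 0,"dz": 10,"spin": 0}
    - {"claw": 1,"dx": 0,"dy": 0,"dz": 25,"spin": 0}
    - {"claw": 1,"dx": -16,"dy": 10,"dz": 25,"spin": 0}
    - {"claw": 1,"dx": -32,"dy": 21,"dz": 22,"spin": 0}
    - {"claw": 1,"dx": -32,"dy": 21,"dz": 18,"spin": 0}
    - {"claw": 1,"dx": -32,"dy": 21,"dz": 15,"spin": 0}
    - {"claw": 1,"dx": -32,"dy": 21,"dz": 15,"spin": 0}

```text
clock: 6.52
position: [0.563, -0.274, 0.053]
orientation: [-1.571, -0.0, 2.623]
ft_force: [1.3, -1.0, 0.3]
grip_width: 0.0001
```

Run:
```python
from q import *
show(np.array([.5883,-.2159,-.6]),"6")
s=status.state(); print(s["position"],s["ft_force"],s["torque"])
```

```text
[ 0.56302682 -0.27392134  0.05318947] [ 0.23816683 -0.22415184  1.09891383] [ 0.01323098 -0.00552951 -0.00056757]
```

View pics/side6.png

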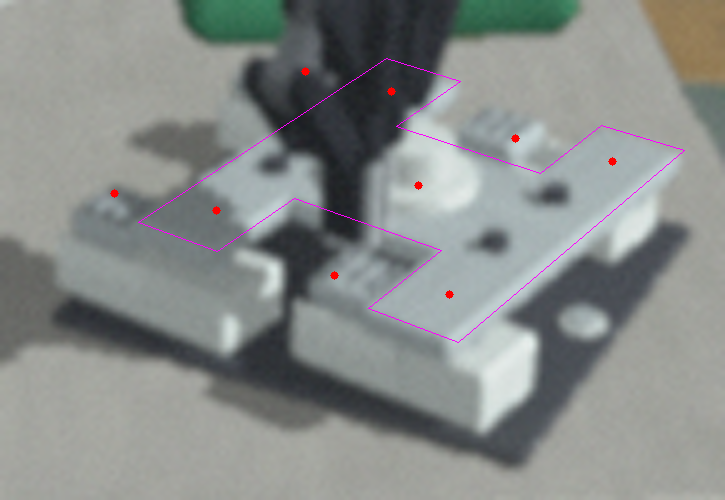

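Request:
carry_out:
  moves:
    - {"claw": 1,"dx": 1,"dy": 0,"dz": -8,"spin": 0}
    - {"claw": 1,"dx": 1,"dy": 0,"dz": -12,"spin": 0}
    - {"claw": 1,"dx": 1,"dy": 0,"dz": -14,"spin": 0}
    - {"claw": 1,"dx": 1,"dy": 0,"dz": -16,"spin": 0}
    - {"claw": 1,"dx": 1,"dy": 0,"dz": -16,"spin": 0}

```text
clock: 7.25
position: [0.5636, -0.2736, 0.0372]
orientation: [-1.571, -0.0, 2.623]
ft_force: [-2.3, 0.7, 3.1]
grip_width: -0.0002
```

Request:
carry_out:
  moves:
    - {"claw": 1,"dx": 0,"dy": 0,"dz": -2,"spin": 0}
    - {"claw": 1,"dx": 0,"dy": 0,"dz": -3,"spin": 0}
    - {"claw": 1,"dx": 0,"dy": 0,"dz": -3,"spin": 0}

```text
clock: 7.62
position: [0.5636, -0.2736, 0.0343]
orientation: [-1.571, -0.0, 2.623]
ft_force: [-3.5, 1.9, 6.0]
grip_width: -0.0001
```

Request:
carry_out:
  moves:
    - {"claw": 1,"dx": 0,"dy": 0,"dz": -2,"spin": 0}
    - {"claw": 1,"dx": 0,"dy": 0,"dz": -3,"spin": 0}
    - {"claw": 1,"dx": 0,"dy": 0,"dz": -4,"spin": 0}
    - {"claw": 1,"dx": 0,"dy": 0,"dz": -4,"spin": 0}

```text
clock: 8.12
position: [0.5637, -0.2737, 0.0318]
orientation: [-1.571, -0.0, 2.623]
ft_force: [-13.1, 5.7, 33.5]
grip_width: 0.0002
```

Request:
carry_out:
  moves:
    - {"claw": 1,"dx": 0,"dy": 0,"dz": 0,"spin": 0}
    - {"claw": 1,"dx": 0,"dy": 0,"dz": 0,"spin": 0}
    - {"claw": 1,"dx": 0,"dy": 0,"dz": 15,"spin": 0}
    - {"claw": 1,"dx": 0,"dy": 0,"dz": 50,"spin": 0}
    - {"claw": 1,"dx": 0,"dy": 0,"dz": 100,"spin": 0}
    - {"claw": 1,"dx": -40,"dy": -50,"dz": 150,"spin": 0}
    - {"claw": 1,"dx": -80,"dy": -90,"dz": 190,"spin": 0}
    - {"claw": 1,"dx": -130,"dy": -130,"dz": 190,"spin": 0}
    - {"claw": 1,"dx": -180,"dy": -170,"dz": 190,"spin": 0}
    - {"claw": 1,"dx": -230,"dy": -210,"dz": 190,"spin": 0}
    - {"claw": 1,"dx": -280,"dy": -250,"dz": 190,"spin": 0}
    - {"claw": 1,"dx": -330,"dy": -290,"dz": 190,"spin": 0}
    - {"claw": 1,"dx": -330,"dy": -290,"dz": 190,"spin": 0}
    - {"claw": 1,"dx": -330,"dy": -290,"dz": 190,"spin": 0}

```text
clock: 9.88
position: [0.2313, -0.5651, 0.2203]
orientation: [-1.57, -0.0, 2.619]
ft_force: [-0.2, 0.4, -0.4]
grip_width: -0.0001
```

Run:
```python
from q import *
show(np.array([.5883,-.2159,-.6]),"7")
s=status.state(); print(s["position"],s["ft_force"],s["clock"])
a=[cv2.imread(f'pics/side{k}.png') for k in (2,7)]
print([i.shape for i in a])
cv2.imwrite('pics/cmp.png',np.vstack([i[40:330] for i in a]))
```

```text
[ 0.23427743 -0.56343583  0.22028176] [0.57255277 0.32795138 0.52983815] 9.975
[(500, 725, 3), (500, 725, 3)]
```

View pics/cmp.png

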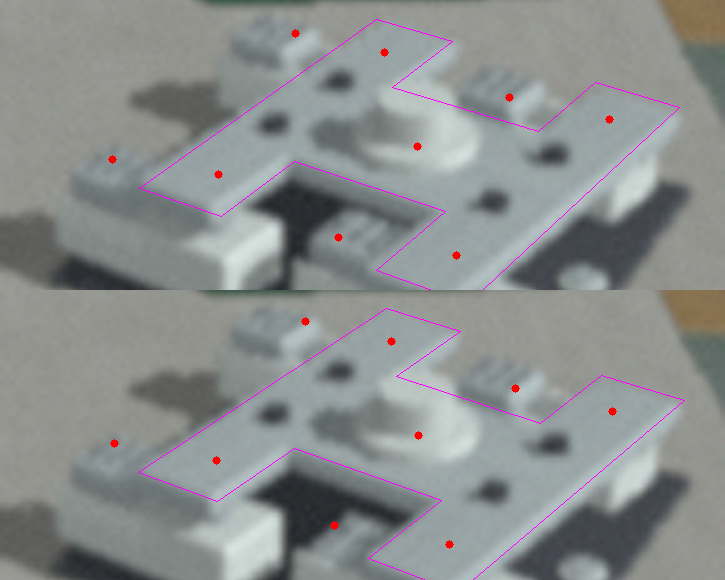

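View pics/top7.png

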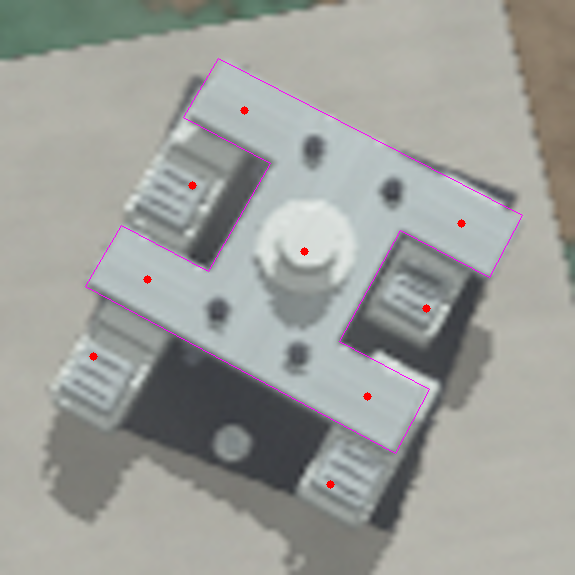

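```bash
python3 -c "
from bench import r,status
print(r.finish_job())"
```

```text
the job is handed in; nothing more can be done
None
```

The far right corner is the one that rocks. I pressed its shim flat, left the other three standing, and handed the job in at about 10 s.

- **Finding the corner:** I pressed the far right corner first. It sank from about 46 to 41 mm at roughly 5–6 N, then stopped hard, with the force rising to 45 N. That matches the soft corner, so I did not press the other three.
- **Pressing the shim:** I pressed the far right shim with the shut fingertips. The tip reached 31.8 mm, where the shim lies flat at 32 mm, and the force rose to 33 N on its stop.
- **Last checks:** After I backed off, both cameras showed that shim lower than before. The other three still stand and the plate looks level and unmoved. The tool reads no contact force beyond sensor noise. I did not re-measure the jar, stamp and marker, but the arm's path stayed away from them.
- **Disagreement:** The first pose fit put the shims up to 14 mm from where the images showed them. In the pictures the plate looks turned about 8° relative to the shims. I used separate positions for the corners and the shims, and both presses landed as intended.

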